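# Move the stripped extruder parts to the assembly bins in order

## Robot

A 6-joint arm with a two-finger parallel gripper is mounted at the origin on the work surface. World frame = base frame: x ahead of the robot, y to its left, z up, the work surface at z = 0. Lengths are in mm, angles in rad, forces in N, time in s.
With the tool pointing down it reaches from about 250 to 775 mm from the base axis. Payload 4 kg.
Tool frame: the origin (TCP) lies at the centre of the arm's flange, where the gripper is bolted on; the fingertips stand 173 mm ahead of it and the grasp point (between the pads) lies 155 mm ahead of it (robot.hold_point_z is the distance from the TCP to the grasp point, in mm); z points along the fingers, y is the line along which they close (so a half turn about z gives the same grasp; the last joint's range is limited). The gripper opens to 85 mm and grips with 20 to 120 N. Pads are 22 mm wide; open, the fingers measure 114 mm over their backs; the gripper's body (76 mm by 85 mm) begins 54 mm behind the grasp point. The pads swing forward as they close: fully open they stand 13 mm farther back than shut.
Start: joints at [-1.3, 0.087, 1.371, -0, 1.684, -0.103], TCP at [200.829, -512.023, 404.741] pointing down, gripper open.
Joint ranges: [-3.1, 3.1], [-0.76, 2.03], [0.27, 2.55], [-1.08, 4.22], [0.17, 2.65], [-2.57, 2.57]. Speed limits (rad/s): [2.79, 2.79, 3.14, 3.14, 3.14, 3.14].

## Interface

Orientations are given as [roll, pitch, yaw] about the fixed x, y, z axes, in that order (R = Rz(yaw) Ry(pitch) Rx(roll)).
In Python, from cell import telemetry, vision, order, robot gives the robot as it stands.
- The arm moves only by the shell command python3 -m handwheel 'ROWS' [FORCE]. ROWS is JSON, a list that holds one entry, the list of rows, each a list of 7 numbers: the opening, from 0 (shut) to 1 (fully open), then the shift along the tool's x, y, z in cm, then the turn, a rotation vector about the tool's x, y, z in rad. In form: [[[gripper, tx, ty, tz, ax, ay, az], ...]]. A call has 1 to 20 rows; each row shifts and turns the commanded pose from where the row before left it, along the tool's axes as they then stand; what a row does not reach is not made up. A row lasts 1/8 s, in which the tool goes at most 62.5 mm and 10.7 degrees, less where a joint would pass 70% of its speed; a pose out of reach is approached as far as the arm can. A call with a gripper value outside its range is refused whole. The fingers move at their own pace and stop on an object; FORCE is the grip in N (left out, the last holds). Time passes only in rows, so rows that do not move let the fingers close. It gives the time, the measured TCP pose, the force, the opening and the grip force at its end, in the units of the state.
- telemetry.observe(): the state, without advancing time (a new reading comes with each control period).
- vision.capture(name): name is "scene" or "top"; returns a dict with "frame" (384x512x3 uint8, red, green, blue), "mtx" (3x3 intrinsics, pixels), "k1" (the pictures are not rectified: a ray, as slopes to the right and down, at radius r is drawn at 1 + k1 r^2 times it, then the intrinsics apply), "R" (3x3) and "t" (3): a world point X has camera coordinates R X + t. Camera axes: x right, y down, z forward; pixel columns grow to the right and rows downward; lengths in mm; the calibration is good to about 2 mm. A picture is of the moment at which its call begins. There is no depth.
- order.sign_off(): hands the job in; it is judged then, once.
The state is a dict: "clock": time; "joints": joint angles; "qvel": joint speeds; "joint_torque": joint torques, N m; "position": TCP position; "tool_rot": TCP orientation; "ft_force": force on the tool from outside, world axes, zero at the start; "moment": the same for the moment, N m; "gripper_width": finger opening in mm; "grip_force": force on a finger pad.
Only numpy, scipy, OpenCV 4.12 (cv2) and the standard library are available. Lean on these libraries where they do the work, as an engineer would, in place of code of your own. Each camera call takes 0.05 s, during which the arm holds its last target. There are 200 camera calls.

## Task

The four cleaned parts of a stripped 3D-printer extruder stand in a row on the steel drying rack, in the order in which they came off. Move them to the row of four empty grey bins just behind it, keeping the same order from left to right: each part in the middle of the bin straight across from it, flat on the floor of the bin and the same way up as it stands now. Set each one down gently instead of dropping it, and do not knock over the solvent bottle.

Things in the scene. Friction and masses are not known exactly. Their poses are not given: they have to be found in the camera images.
- motor_mid (a point): square stepper motor, 42 x 42 mm and 34 mm tall, aluminium end plates with a black middle, standing with its 5 mm shaft (22 mm long) straight up; 0.22 kg. This point: centre of the square body, 17 mm above its underside; x and y axes square to its faces, z along the shaft. Starts on the drying rack.
- gear_mid (a point): white printed spur gear lying flat with its hub up: toothed disc 49 mm in diameter (55 mm over the teeth, which are seen but not felt) and 10 mm thick, and on it a hub 20 mm in diameter and 14 mm tall, 24 mm tall in all; 0.04 kg. This point: on its axis, 12 mm above its underside; z along the axis, hub side up. Starts on the drying rack.
- heatsink_mid (a point): round finned aluminium heatsink standing upright, 23 mm in diameter over the fins, 43 mm tall, narrower neck at the top (the neck and fins are felt as one plain 23 mm cylinder); 0.06 kg. This point: on its axis, 21.5 mm above its underside; z along the axis, neck up. Starts on the drying rack.
- fan_mid (a point): small black square axial fan lying flat, 40 x 40 mm and 20 mm thick, open side with hub and blades up; 0.035 kg. This point: its centre, 10 mm above its underside; x and y axes square to its sides, z up. Starts on the drying rack.
- bay_motor (a point): the bin straight across from the motor at the start: its place in the order. One of four alike empty fixed grey open bins in a row, 125 mm long (its x, away from the drying rack) x 83 mm wide (its y, along the row), walls 2.5 mm thick, rim 12 mm above the inner floor. This point: middle of the inner floor, 9 mm above the table; z up
- bay_gear (a point): the bin straight across from the gear at the start: its place in the order. One of four alike empty fixed grey open bins in a row, 125 mm long (its x, away from the drying rack) x 83 mm wide (its y, along the row), walls 2.5 mm thick, rim 12 mm above the inner floor. This point: middle of the inner floor, 9 mm above the table; z up
- bay_heatsink (a point): the bin straight across from the heatsink at the start: its place in the order. One of four alike empty fixed grey open bins in a row, 125 mm long (its x, away from the drying rack) x 83 mm wide (its y, along the row), walls 2.5 mm thick, rim 12 mm above the inner floor. This point: middle of the inner floor, 9 mm above the table; z up
- bay_fan (a point): the bin straight across from the fan at the start: its place in the order. One of four alike empty fixed grey open bins in a row, 125 mm long (its x, away from the drying rack) x 83 mm wide (its y, along the row), walls 2.5 mm thick, rim 12 mm above the inner floor. This point: middle of the inner floor, 9 mm above the table; z up
- dryrack: fixed steel drying rack, 106 (x) x 350 (y) mm, parallel to the row of bins, centre lines 178 mm apart. Origin: centre of its foot, on the table. The parts stand on its plate, 30 mm above the table, open at front and back, in four lanes 84 mm apart (like the bins), parted by wires along x, 4 mm thick, 12 mm high
- solvent_mid (a point): amber solvent bottle, 56 mm in diameter and 125 mm tall, standing loose on the table beside the right-hand (-y) end of the drying rack. This point: its centre, half-way up; z up the bottle. Not to be handled.
There are look-alikes about, which are no part of the job. What is shaped like the part that bears gear_mid but pink or turquoise is not meant. What is shaped like the part that bears motor_mid but yellow is not meant.

How it is judged (in metres and radians):
At the end, for the whole second after the job is handed in: Every part rests in its own bin (the one straight across from where it started) within 15 mm of the middle of the bin, flat on the bin's floor (height within 4 mm), the same way up as at the start within 0.12 rad, and at rest (horizontal distance between motor_mid and bay_motor below 0.015 m and z of motor_mid in the frame of bay_motor between 0.013 and 0.021 m and angle between each of motor_mid, gear_mid, heatsink_mid, fan_mid's own z axis and vertical below 0.12 rad and linear speed of each of motor, gear, heatsink, fan below 0.02 m/s and horizontal distance between gear_mid and bay_gear below 0.015 m and z of gear_mid in the frame of bay_gear between 0.008 and 0.016 m and horizontal distance between heatsink_mid and bay_heatsink below 0.015 m and z of heatsink_mid in the frame of bay_heatsink between 0.0175 and 0.0255 m and horizontal distance between fan_mid and bay_fan below 0.015 m and z of fan_mid in the frame of bay_fan between 0.006 and 0.014 m); the robot touches nothing.
It fails at once if the motor is dropped (it falls freely by about 2 cm or more) (contact force between motor and the fingers below 0.02 N and linear speed of motor above 0.65 m/s).
It fails at once if the gear is dropped (it falls freely by about 2 cm or more) (contact force between gear and the fingers below 0.02 N and linear speed of gear above 0.65 m/s).
It fails at once if the heatsink is dropped (it falls freely by about 2 cm or more) (contact force between heatsink and the fingers below 0.02 N and linear speed of heatsink above 0.65 m/s).
It fails at once if the fan is dropped (it falls freely by about 2 cm or more) (contact force between fan and the fingers below 0.02 N and linear speed of fan above 0.65 m/s).
It fails at once if the solvent bottle is knocked over (angle between solvent_mid's own z axis and vertical above 0.5 rad).
It also fails if it takes over 104 s, if anything falls off the work surface, if the arm or the gripper's body presses on something with over 40 N, if the wrist force passes 120 N, or if a joint passes its speed limit or range.

## Working session

There is one attempt and no reset: what is moved stays moved. The work goes in short steps, Python scripts to look and compute and a shell command to move; the robot and the scene stay as the last step left them, time stands still between calls to the robot, and variables do not carry over. Pictures are saved under pics/ and viewed, at most 14 in all, crops included, and the job is handed in when it is done.

```bash
mkdir -p pics; ls
python3 - <<'E'
from cell import telemetry, vision, order, robot
import cv2
print(telemetry.observe())
for n in("scene","top"):
    c=vision.capture(n); cv2.imwrite(f"pics/{n}0.png",c["frame"][:,:,::-1]); print(n,c["mtx"],c["k1"],c["R"],c["t"])
E
```

```text
pics
{'clock': 0.0, 'joints': array([-1.30010144e+00,  8.79689160e-02,  1.37226299e+00,  5.70123817e-06,
        1.68360056e+00, -1.03089001e-01]), 'qvel': array([-5.19894228e-05, -3.17476108e-03, -1.52120378e-03,  1.36280395e-03,
       -9.01057217e-04, -7.41094531e-04]), 'joint_torque': array([ 7.54481134e-04, -3.51857436e+01, -3.13275254e+01, -3.06926700e-05,
        1.08662870e-02,  1.82178394e-05]), 'position': array([ 200.79942956, -511.91461326,  403.52665378]), 'tool_rot': array([-3.13936531e+00, -2.36127835e-04,  3.73784263e-01]), 'ft_force': array([ 0.65838651, -0.25893465, -0.23147758]), 'moment': array([0.00262601, 0.00142691, 0.01005852]), 'grip_force': 0.0, 'gripper_width': 85.64217793480228}
scene [[359.41375457   0.         261.09534612]
 [  0.         359.41375457 194.44936032]
 [  0.           0.           1.        ]] -0.06722815054654728 [[ 0.74947635  0.661959    0.00977099]
 [ 0.3926208  -0.43254875 -0.81163445]
 [-0.5330423   0.61213712 -0.58408394]] [-437.18395414 -146.61383371 1031.22488806]
top [[460.8960209    0.         257.70753841]
 [  0.         460.8960209  193.06451369]
 [  0.           0.           1.        ]] -0.13266434719754355 [[ 0.01561548 -0.99977018 -0.01468799]
 [-0.99897685 -0.01497616 -0.04267288]
 [ 0.04244311  0.01533932 -0.99898112]] [  46.73703841  520.14972053 1027.66495586]
```

View pics/top0.png

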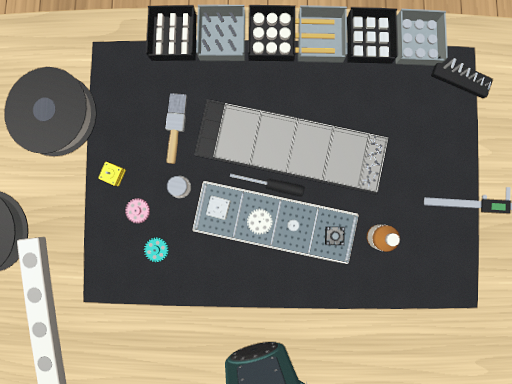

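View pics/scene0.png

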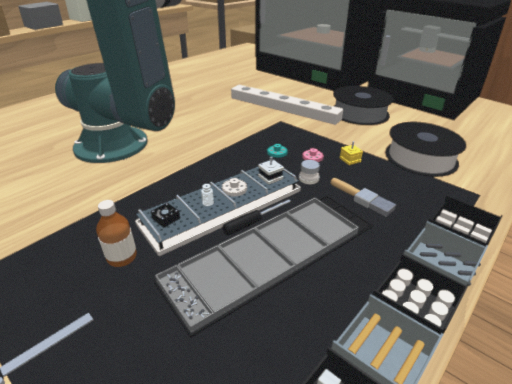

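The top view shows the rack with, from left to right, the motor (217,207), gear (260,221), heatsink (293,225) and fan (335,236). The grey bins are at about (237,133), (272,142), (307,150) and (343,157).

- **Look-alikes:** yellow motor (112,174), pink gear (137,210), turquoise gear (156,250).
- **Not bins for this job:** the black section (208,128) and the screw-filled section (373,162) at the ends of the bin row.
- **Choice:** the white gear and the aluminium motor on the rack. I'll check them in a close crop.

```bash
cat > h.py <<'E'
import numpy as np, cv2
from cell import telemetry, vision, order, robot
def ray(c,p):
    u=cv2.undistortPoints(np.array([[p]],float),c["mtx"],np.array([c["k1"],0,0,0.]))[0,0]
    return -c["R"].T@c["t"], c["R"].T@np.array([*u,1])
def onz(c,p,z):
    o,d=ray(c,p); return o+d*(z-o[2])/d[2]
def pix(c,X):
    return cv2.projectPoints(np.array([X],float),cv2.Rodrigues(c["R"])[0],c["t"],c["mtx"],np.array([c["k1"],0,0,0.]))[0].ravel()
E
python3 - <<'E'
from h import *
c=vision.capture("top"); f=c["frame"]
cr=cv2.resize(f[95:270,185:400],None,fx=3.4,fy=3.4,interpolation=cv2.INTER_CUBIC)
cv2.imwrite("pics/crop.png",cr[:,:,::-1])
# white/bright blobs on rack
hsv=cv2.cvtColor(f,cv2.COLOR_RGB2HSV)
def blobs(m,lo,box,zz):
    mm=np.zeros_like(m);x0,y0,x1,y1=box;mm[y0:y1,x0:x1]=m[y0:y1,x0:x1]
    for k in cv2.findContours(mm,cv2.RETR_EXTERNAL,cv2.CHAIN_APPROX_NONE)[0]:
        if cv2.contourArea(k)>lo:
            r=cv2.minAreaRect(k); print(r, onz(c,r[0],zz).round(1), [onz(c,p,zz)[:2].round(0).tolist() for p in cv2.boxPoints(r)])
print("white");blobs(cv2.inRange(hsv,(0,0,200),(180,40,255)),40,(195,185,355,262),54)
print("black");blobs(cv2.inRange(hsv,(0,0,0),(180,255,60)),100,(318,222,350,250),50)
print("bins")
g=cv2.inRange(hsv,(0,0,160),(180,40,200));blobs(g,200,(212,95,395,195),9)
print("rack");blobs(cv2.morphologyEx(cv2.inRange(hsv,(0,0,70),(180,255,255)),cv2.MORPH_OPEN,np.ones((3,3))),3000,(190,95,362,268),30)
print(f[135,235],f[160,345],f[250,310])
E
```

```text
white
((293.0, 225.00001525878906), (9.899495124816895, 9.899495124816895), 45.0) [449.8 -23.1  54. ] [[450.0, -8.0], [465.0, -23.0], [450.0, -38.0], [435.0, -23.0]]
((259.0, 221.0), (24.0, 24.0), 90.0) [457.3  50.3  54. ] [[483.0, 77.0], [484.0, 25.0], [432.0, 24.0], [431.0, 76.0]]
((217.47061157226562, 207.11767578125), (19.402849197387695, 19.887920379638672), 14.03624439239502) [485.8 140.7  54. ] [[470.0, 166.0], [512.0, 156.0], [502.0, 115.0], [460.0, 125.0]]
((269.1089782714844, 195.48953247070312), (108.2572021484375, 1.8130760192871094), 12.050785064697266) [512.7  29.3  54. ] [[534.0, 145.0], [537.0, 144.0], [492.0, -86.0], [488.0, -85.0]]
black
bins
((300.72955322265625, 146.74752807617188), (166.8346710205078, 55.218406677246094), 12.064884185791016) [626.3 -41.4   9. ] [[602.0, 157.0], [727.0, 133.0], [652.0, -242.0], [528.0, -215.0]]
rack
((275.14776611328125, 222.031982421875), (160.42776489257812, 52.53550338745117), 12.215718269348145) [455.1  14.9  30. ] [[433.0, 201.0], [547.0, 178.0], [477.0, -171.0], [363.0, -148.0]]
((292.41607666015625, 144.967041015625), (152.0413055419922, 56.79686737060547), 11.9761323928833) [626.9 -21.2  30. ] [[598.0, 157.0], [724.0, 134.0], [657.0, -201.0], [532.0, -175.0]]
[187 187 183] [183 183 180] [108 121 128]
```

View pics/crop.png

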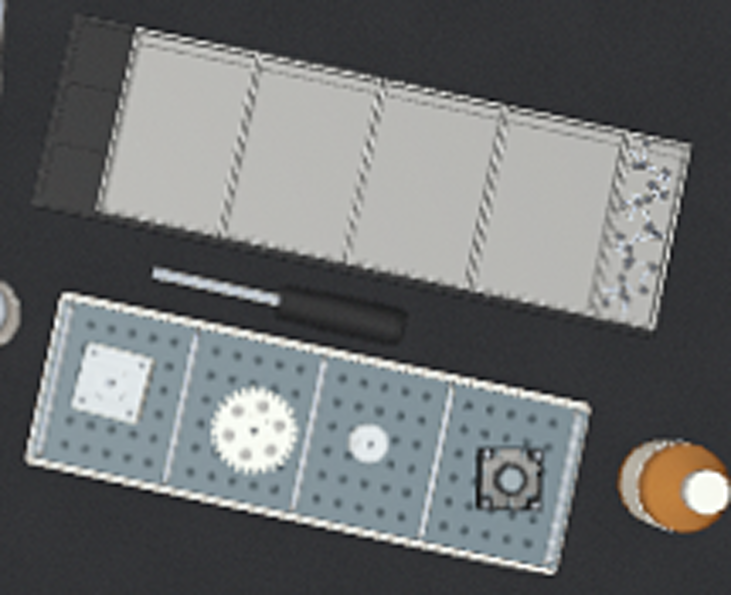

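The crop confirms the choice: a white aluminium-topped motor, white gear, heatsink and fan on the rack. There are four grey bins between the black section and the screw section, and a screwdriver lying between rack and bins. Next I work out the exact targets.

```bash
cat > m.py <<'E'
from h import *
c=vision.capture("top"); f=c["frame"]
P=lambda x,y:((x+.5)/3.4-.5+185,(y+.5)/3.4-.5+95)
T=np.array([onz(c,P(*p),21)[:2] for p in [(137,32),(258,58),(380,82),(503,108),(625,135)]])
B=np.array([onz(c,P(*p),21)[:2] for p in [(101,210),(225,236),(348,262),(472,288),(595,314)]])
print(T.round(),B.round(),np.linalg.norm(T-B,axis=1).round(),np.linalg.norm(np.diff(T,axis=0),axis=1).round())
M=(T+B)/2; d=M[0]-M[4]; d/=np.linalg.norm(d); ux=np.array([d[1],-d[0]]); mid=M.mean(0)
print("row dir",d,np.degrees(np.arctan2(ux[1],ux[0])),mid)
print("rackmid est",mid-178*ux)
bins={n:mid+k*84*d for n,k in zip(["motor","gear","heatsink","fan"],[1.5,.5,-.5,-1.5])}
hsv=cv2.cvtColor(f,cv2.COLOR_RGB2HSV)
m=np.zeros(f.shape[:2],np.uint8); b=(slice(220,255),slice(318,352))
r=f.astype(int); m[b]=(((r[...,2]-r[...,0])<10)|(r.sum(2)<180))[b]*255
m=cv2.morphologyEx(m,cv2.MORPH_OPEN,np.ones((5,5)))
k=max(cv2.findContours(m,cv2.RETR_EXTERNAL,cv2.CHAIN_APPROX_NONE)[0],key=cv2.contourArea)
rr=cv2.minAreaRect(k); print("fan rect",rr)
q=onz(c,rr[0],50); e=[onz(c,p,50)[:2] for p in cv2.boxPoints(rr)]
print("fan edges",[(np.degrees(np.arctan2(*(e[i+1]-e[i])[::-1])).round(1),np.linalg.norm(e[i+1]-e[i]).round(1)) for i in (0,1)])
parts={"motor":onz(c,(217.5,207.1),64),"gear":onz(c,(259.5,221),40),"heatsink":onz(c,(293,225),73),"fan":q}
for n in parts: print(n,parts[n][:2].round(1),"bin",bins[n].round(1),"diff",(bins[n]-parts[n][:2]).round(1), "along row",((bins[n]-parts[n][:2])@d).round(1))
E
python3 m.py
```

```text
[[ 720.  132.]
 [ 703.   51.]
 [ 688.  -30.]
 [ 672. -112.]
 [ 656. -194.]] [[ 600.  153.]
 [ 584.   71.]
 [ 568.  -10.]
 [ 552.  -92.]
 [ 536. -174.]] [122. 121. 122. 122. 121.] [83. 83. 83. 83.]
row dir [0.19279537 0.98123898] -11.115964042634287 [627.81005664 -20.494473  ]
rackmid est [453.14951741  13.82310318]
fan rect ((334.5, 229.0), (4.0, 5.0), 90.0)
fan edges [(np.float64(-89.3), np.float64(10.9)), (np.float64(-179.3), np.float64(8.7))]
motor [485.8 139.6] bin [652.1 103.1] diff [166.4 -36.4] along row -3.7
gear [457.1  49.4] bin [635.9  20.7] diff [178.9 -28.7] along row 6.4
heatsink [450.3 -22. ] bin [619.7 -61.7] diff [169.4 -39.7] along row -6.3
fan [ 442.3 -113.6] bin [ 603.5 -144.1] diff [161.3 -30.5] along row 1.1
```

```bash
cat > go.py <<'E'
import sys; from h import *
from scipy.spatial.transform import Rotation as R
x,y,z,yaw=map(float,sys.argv[1:]); s=telemetry.observe()   # x,y,z = grasp point (z+155 = TCP)
r0=R.from_euler('xyz',s["tool_rot"]); r1=R.from_euler('xyz',[np.pi,0,yaw])
D=np.array([x,y,z+155])-s["position"]
print("t",s["clock"],"pos",s["position"].round(1),"rot",s["tool_rot"].round(3),"w",round(s["gripper_width"],1),"f",round(s["grip_force"],1))
print("turn",(r0.inv()*r1).as_rotvec().round(3),"then cm",(r1.inv().apply(D)/10).round(2),"dist mm",np.linalg.norm(D).round(1))
E
python3 go.py 485.8 139.6 165 1.337
```

```text
t 0.2 pos [ 200.8 -512.   404. ] rot [-3.14  -0.     0.374] w 85.4 f 0.0
turn [-0.001 -0.001 -0.963] then cm [69.99 12.63  8.4 ] dist mm 716.1
```

```bash
python3 -m handwheel '[[[0.65,0,0,0,0,0,-0.16],[0.65,0,0,0,0,0,-0.16],[0.65,0,0,0,0,0,-0.16],[0.65,0,0,0,0,0,-0.16],[0.65,0,0,0,0,0,-0.16],[0.65,0,0,0,0,0,-0.16],[0.65,5,0.9,0,0,0,0],[0.65,5,0.9,0,0,0,0],[0.65,5,0.9,0,0,0,0],[0.65,5,0.9,0,0,0,0],[0.65,5,0.9,0,0,0,0],[0.65,5,0.9,0,0,0,0],[0.65,5,0.9,0,0,0,0],[0.65,5,0.9,0,0,0,0],[0.65,5,0.9,1.4,0,0,0],[0.65,5,0.9,1.4,0,0,0],[0.65,5,0.9,1.4,0,0,0],[0.65,5,0.9,1.4,0,0,0],[0.65,5,0.9,1.4,0,0,0],[0.65,5,0.9,1.4,0,0,0]]]' 40; python3 -m handwheel '[[[0.65,0,0,0,0,0,0],[0.65,0,0,0,0,0,0]]]'; python3 go.py 485.8 139.6 51 1.337
```

```text
clock: 2.7
position: [488.0, 140.5, 320.1]
tool_rot: [3.141, 0.0, 1.334]
ft_force: [0.8, -0.4, 0.6]
gripper_width: 55.4
grip_force: 0.0
clock: 2.95
position: [487.5, 138.6, 320.5]
tool_rot: [-3.141, 0.001, 1.334]
ft_force: [1.0, -0.3, 0.6]
gripper_width: 55.7
grip_force: 0.0
t 2.95 pos [487.5 138.6 320.5] rot [-3.141e+00  1.000e-03  1.334e+00] w 55.7 f 0.0
turn [-0.001  0.001 -0.003] then cm [ 0.05 -0.19 11.45] dist mm 114.5
```

```bash
python3 -m handwheel '[[[0.65,0,-0.2,3,0,0,0],[0.65,0,0,3,0,0,0],[0.65,0,0,3,0,0,0],[0.65,0,0,1.6,0,0,0],[0.65,0,0,0.8,0,0,0],[0.65,0,0,0,0,0,0]]]'; python3 -m handwheel '[[[0.3,0,0,0,0,0,0],[0.3,0,0,0,0,0,0],[0.3,0,0,0,0,0,0],[0.3,0,0,0,0,0,0],[0.3,0,0,0,0,0,0],[0.3,0,0,0,0,0,0]]]' 50; python3 -m handwheel '[[[0.3,0,0,-0.5,0,0,0],[0.3,0,0,-3,0,0,0],[0.3,0,0,-4,0,0,0],[0.3,0,0,0,0,0,0]]]'; python3 go.py 652.1 103.1 80 1.337
python3 - <<'E'
from h import *
cv2.imwrite("pics/lift.png",vision.capture("scene")["frame"][100:300,130:380,::-1])
E
```

```text
clock: 3.7
position: [485.9, 138.9, 207.1]
tool_rot: [3.141, -0.0, 1.333]
ft_force: [0.6, 0.1, -0.3]
gripper_width: 55.4
grip_force: 0.0
clock: 4.45
position: [486.4, 139.4, 208.1]
tool_rot: [3.139, -0.001, 1.334]
ft_force: [1.1, -0.8, 5.0]
gripper_width: 41.2
grip_force: 53.1
clock: 4.95
position: [486.6, 139.5, 284.8]
tool_rot: [3.135, -0.003, 1.334]
ft_force: [0.8, 1.2, -1.3]
gripper_width: 41.5
grip_force: 52.5
t 4.95 pos [486.6 139.5 284.8] rot [ 3.135e+00 -3.000e-03  1.334e+00] w 41.5 f 52.5
turn [ 0.006 -0.003 -0.003] then cm [ 0.29 16.94  4.98] dist mm 176.6
```

View pics/lift.png

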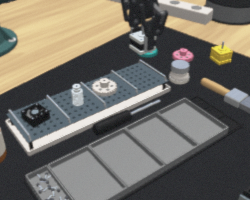

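```bash
python3 -m handwheel '[[[0.3,0.1,2.9,0,0,0,0],[0.3,0.1,4,0,0,0,0],[0.3,0.1,4,0,0,0,0],[0.3,0,4,0,0,0,0],[0.3,0,2,0,0,0,0],[0.3,0,0,0,0,0,0],[0.3,0,0,4.5,0,0,0],[0.3,0,0,2.5,0,0,0],[0.3,0,0,1.5,0,0,0],[0.3,0,0,0,0,0,0],[0.3,0,0,0,0,0,0]]]'; python3 go.py 652.1 103.1 32 1.337
python3 - <<'E'
from h import *
f=vision.capture("top")["frame"][80:280,180:410]
cv2.imwrite("pics/p1.png",cv2.resize(f,None,fx=2.5,fy=2.5)[:,:,::-1])
E
```

```text
clock: 6.38
position: [651.0, 102.7, 198.2]
tool_rot: [3.139, -0.001, 1.334]
ft_force: [0.1, -0.6, -1.2]
gripper_width: 41.6
grip_force: 52.3
t 6.375 pos [651.  102.7 198.2] rot [ 3.139e+00 -1.000e-03  1.334e+00] w 41.6 f 52.3
turn [ 0.002 -0.001 -0.003] then cm [0.07 0.09 1.12] dist mm 11.2
```

View pics/p1.png

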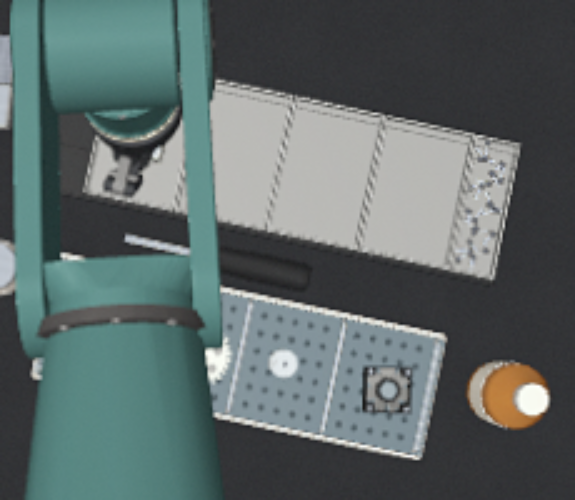

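```bash
python3 -m handwheel '[[[0.3,0.05,0.1,0.6,0,0,0],[0.3,0,0,0.3,0,0,0],[0.3,0,0,0.15,0,0,0],[0.3,0,0,0,0,0,0],[0.3,0,0,0,0,0,0]]]'
```

```text
clock: 7.05
position: [651.9, 102.7, 187.2]
tool_rot: [3.141, -0.0, 1.334]
ft_force: [-3.1, -1.0, 5.2]
gripper_width: 41.5
grip_force: 53.1
```

```bash
python3 -m handwheel '[[[0.62,0,0,0,0,0,0],[0.62,0,0,0,0,0,0],[0.62,0,0,0,0,0,0],[0.62,0,0,-1,0,0,0],[0.62,0,0,-4,0,0,0],[0.62,0,0,-6,0,0,0],[0.4,0,0,0,0,0,0],[0.4,0,0,0,0,0,0]]]';  python3 go.py 457.1 49.4 145 1.37
```

```text
clock: 8.05
position: [651.8, 102.8, 297.2]
tool_rot: [3.14, -0.0, 1.334]
ft_force: [0.4, 0.2, -0.7]
gripper_width: 34.2
grip_force: 0.0
t 8.05 pos [651.8 102.8 297.2] rot [ 3.14  -0.     1.334] w 34.2 f 0.0
turn [ 0.002 -0.    -0.036] then cm [ -9.11 -18.01  -0.28] dist mm 201.9
```

```bash
python3 -m handwheel '[[[0.4,0,0,0,0,0,-0.036],[0.4,-1.8,-3.6,0,0,0,0],[0.4,-1.8,-3.6,0,0,0,0],[0.4,-1.8,-3.6,0,0,0,0],[0.4,-1.8,-3.6,0,0,0,0],[0.4,-1.9,-3.6,0,0,0,0],[0.4,0,0,0,0,0,0],[0.4,0,0,0,0,0,0]]]'; python3 go.py 457.1 49.4 61 1.37
python3 - <<'E'
from h import *
cv2.imwrite("pics/g1.png",cv2.resize(vision.capture("scene")["frame"][100:300,130:380,::-1],None,fx=2,fy=2))
E
```

```text
clock: 9.05
position: [457.5, 49.6, 295.6]
tool_rot: [-3.141, -0.0, 1.37]
ft_force: [0.3, 0.3, -0.6]
gripper_width: 34.4
grip_force: 0.0
t 9.05 pos [457.5  49.6 295.6] rot [-3.141 -0.     1.37 ] w 34.4 f 0.0
turn [-0. -0.  0.] then cm [-0.03 -0.04  7.96] dist mm 79.6
```

View pics/g1.png

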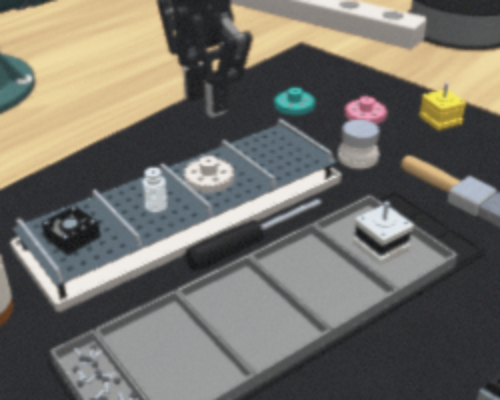

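The motor stands upright in bin 1 (image about (385,232)). The gear on the rack is at (210,172). Descending on its hub.

```bash
python3 -m handwheel '[[[0.4,0,0,4,0,0,0],[0.4,0,0,2.4,0,0,0],[0.4,0,0,1.3,0,0,0],[0.4,0,0,0.25,0,0,0],[0.4,0,0,0,0,0,0]]]'; python3 -m handwheel '[[[0.1,0,0,0,0,0,0],[0.1,0,0,0,0,0,0],[0.1,0,0,0,0,0,0],[0.1,0,0,0,0,0,0],[0.1,0,0,0,0,0,0]]]' 30; python3 go.py 457.1 49.4 61 1.37;python3 -m handwheel '[[[0.1,0,0,-0.5,0,0,0],[0.1,0,0,-2,0,0,0],[0.1,0,0,-3,0,0,0],[0.1,0,0,0,0,0,0]]]'; python3 go.py 635.9 20.7 115 1.37
```

```text
clock: 9.72
position: [457.9, 49.6, 217.4]
tool_rot: [3.14, -0.0, 1.37]
ft_force: [-0.2, -0.1, -0.2]
gripper_width: 34.2
grip_force: 0.0
clock: 10.35
position: [457.9, 49.5, 218.0]
tool_rot: [3.139, -0.0, 1.37]
ft_force: [0.9, 0.9, 6.5]
gripper_width: 18.2
grip_force: 29.6
t 10.35 pos [457.9  49.5 218. ] rot [ 3.139 -0.     1.37 ] w 18.2 f 29.6
turn [ 0.003 -0.    -0.   ] then cm [-0.03 -0.07  0.2 ] dist mm 2.1
clock: 10.85
position: [457.9, 49.5, 273.7]
tool_rot: [3.137, -0.001, 1.37]
ft_force: [-0.4, -0.7, -0.2]
gripper_width: 18.4
grip_force: 29.3
t 10.85 pos [457.9  49.5 273.7] rot [ 3.137e+00 -1.000e-03  1.370e+00] w 18.4 f 29.3
turn [ 0.004 -0.001 -0.   ] then cm [ 0.73 18.02  0.37] dist mm 180.4
```

```bash
python3 -m handwheel '[[[0.1,0.2,3,0,0,0,0],[0.1,0.2,4,0,0,0,0],[0.1,0.2,4,0,0,0,0],[0.1,0.1,4,0,0,0,0],[0.1,0,3,0,0,0,0],[0.1,0,0,0,0,0,0],[0.1,0,0,4,0,0,0],[0.1,0,0,2,0,0,0],[0.1,0,0,0.8,0,0,0],[0.1,0,0,0,0,0,0],[0.1,0,0,0,0,0,0]]]'; python3 go.py 635.9 20.7 42 1.37
```

```text
clock: 12.22
position: [635.5, 20.5, 205.3]
tool_rot: [3.139, -0.0, 1.37]
ft_force: [0.2, 0.1, -0.9]
gripper_width: 18.4
grip_force: 29.4
t 12.225 pos [635.5  20.5 205.3] rot [ 3.139 -0.     1.37 ] w 18.4 f 29.4
turn [ 0.003 -0.    -0.   ] then cm [0.03 0.04 0.83] dist mm 8.4
```

```bash
python3 -m handwheel '[[[0.1,0,0,0.5,0,0,0],[0.1,0,0,0.25,0,0,0],[0.1,0,0,0.1,0,0,0],[0.1,0,0,0,0,0,0]]]'; python3 -m handwheel '[[[0.4,0,0,0,0,0,0],[0.4,0,0,0,0,0,0],[0.4,0,0,0,0,0,0],[0.4,0,0,-1,0,0,0],[0.4,0,0,-4,0,0,0],[0.4,0,0,-5,0,0,0],[0.4,0,0,0,0,0,0]]]';  python3 go.py 450.3 -22 145 1.37
```

```text
clock: 12.72
position: [635.1, 20.4, 197.0]
tool_rot: [3.141, 0.0, 1.37]
ft_force: [-1.5, -0.4, 5.8]
gripper_width: 17.8
grip_force: 30.0
clock: 13.6
position: [636.4, 20.4, 302.7]
tool_rot: [3.129, -0.002, 1.37]
ft_force: [1.7, 0.3, -0.5]
gripper_width: 34.3
grip_force: 0.0
t 13.6 pos [636.4  20.4 302.7] rot [ 3.129e+00 -2.000e-03  1.370e+00] w 34.3 f 0.0
turn [ 0.013 -0.002 -0.   ] then cm [ -7.87 -17.39   0.27] dist mm 190.9
```

```bash
python3 -m handwheel '[[[0.4,-1.5,-3.5,0,0,0,0],[0.4,-1.6,-3.5,0,0,0,0],[0.4,-1.6,-3.5,0,0,0,0],[0.4,-1.6,-3.5,0,0,0,0],[0.4,-1.6,-3.4,0,0,0,0],[0.4,0,0,0,0,0,0],[0.4,0,0,0,0,0,0]]]'; python3 go.py 450.3 -22 56 1.37
python3 - <<'E'
from h import *
cv2.imwrite("pics/hs1.png",cv2.resize(vision.capture("scene")["frame"][100:300,130:380,::-1],None,fx=2,fy=2))
E
```

```text
clock: 14.48
position: [449.0, -22.2, 295.3]
tool_rot: [3.141, -0.0, 1.37]
ft_force: [0.2, -0.4, -0.7]
gripper_width: 34.1
grip_force: 0.0
t 14.475 pos [449.  -22.2 295.3] rot [ 3.141 -0.     1.37 ] w 34.1 f 0.0
turn [ 0.001 -0.    -0.   ] then cm [0.04 0.12 8.43] dist mm 84.3
```

View pics/hs1.png

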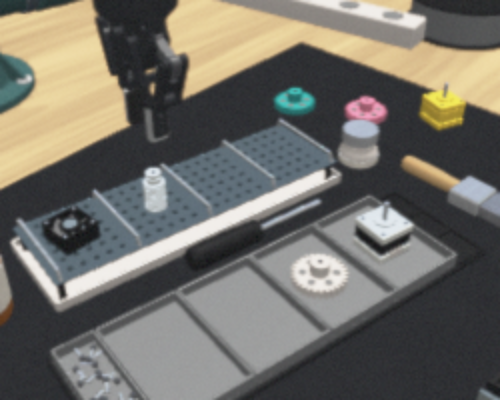

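The gear lies flat in bin 2 (320,272). The heatsink is at (154,190), and I'm picking it up next.

```bash
python3 -m handwheel '[[[0.45,0,0.1,3,0,0,0],[0.45,0,0,3.4,0,0,0],[0.45,0,0,1.6,0,0,0],[0.45,0,0,0.4,0,0,0],[0.45,0,0,0,0,0,0]]]'; python3 -m handwheel '[[[0.1,0,0,0,0,0,0],[0.1,0,0,0,0,0,0],[0.1,0,0,0,0,0,0],[0.1,0,0,0,0,0,0],[0.1,0,0,0,0,0,0]]]' 30; python3 -m handwheel '[[[0.1,0,0,-0.5,0,0,0],[0.1,0,0,-2.5,0,0,0],[0.1,0,0,-3,0,0,0],[0.1,0,0,0,0,0,0]]]'; python3 go.py 619.7 -61.7 115 1.37
```

```text
clock: 15.15
position: [450.4, -22.5, 211.9]
tool_rot: [3.14, 0.0, 1.37]
ft_force: [0.3, -0.6, 0.3]
gripper_width: 38.8
grip_force: 0.0
clock: 15.78
position: [450.4, -22.6, 212.6]
tool_rot: [3.138, -0.0, 1.37]
ft_force: [0.2, -0.4, 6.0]
gripper_width: 21.8
grip_force: 29.7
clock: 16.27
position: [450.4, -22.5, 273.3]
tool_rot: [3.137, -0.0, 1.37]
ft_force: [-0.3, -0.9, -0.3]
gripper_width: 22.0
grip_force: 29.5
t 16.275 pos [450.4 -22.5 273.3] rot [ 3.137 -0.     1.37 ] w 22.0 f 29.5
turn [ 0.005 -0.    -0.   ] then cm [-0.46 17.37  0.33] dist mm 173.8
```

```bash
python3 -m handwheel '[[[0.1,-0.1,2.4,0,0,0,0],[0.1,-0.1,4,0,0,0,0],[0.1,-0.1,4,0,0,0,0],[0.1,-0.1,4,0,0,0,0],[0.1,0,3,0,0,0,0],[0.1,0,0,0,0,0,0],[0.1,0,0,4,0,0,0],[0.1,0,0,2,0,0,0],[0.1,0,0,1.2,0,0,0],[0.1,0,0,0,0,0,0],[0.1,0,0,0,0,0,0]]]'; python3 go.py 619.7 -61.7 36.6 1.37
```

```text
clock: 17.65
position: [619.9, -61.1, 200.6]
tool_rot: [3.139, 0.0, 1.37]
ft_force: [0.2, -0.2, -1.6]
gripper_width: 21.8
grip_force: 29.6
t 17.65 pos [619.9 -61.1 200.6] rot [3.139 0.    1.37 ] w 21.8 f 29.6
turn [ 0.002  0.    -0.   ] then cm [-0.06 -0.    0.9 ] dist mm 9.1
```

Then to the fan, with its centre at (427.2, −114.3) and its sides square to the world axes.

```bash
python3 -m handwheel '[[[0.1,0,0,0.5,0,0,0],[0.1,0,0,0.3,0,0,0],[0.1,0,0,0.1,0,0,0],[0.1,0,0,0,0,0,0]]]'; python3 -m handwheel '[[[0.42,0,0,0,0,0,0],[0.42,0,0,0,0,0,0],[0.42,0,0,0,0,0,0],[0.42,0,0,-1,0,0,0],[0.42,0,0,-4,0,0,0],[0.42,0,0,-5,0,0,0],[0.65,0,0,0,0,0,0]]]';  python3 go.py 427.2 -114.3 145 1.57
python3 - <<'E'
from h import *
c=vision.capture("top");f=c["frame"][215:260,305:365]
cv2.imwrite("pics/fan.png",cv2.resize(f,None,fx=10,fy=10,interpolation=cv2.INTER_NEAREST)[:,:,::-1])
for X in [(427.2,-114.3,50)]: print(pix(c,X))
E
```

```text
clock: 18.15
position: [619.6, -61.1, 191.7]
tool_rot: [3.141, 0.0, 1.37]
ft_force: [-2.5, 0.0, 5.9]
gripper_width: 21.9
grip_force: 30.1
clock: 19.02
position: [620.9, -61.3, 297.6]
tool_rot: [3.129, -0.0, 1.37]
ft_force: [0.1, -0.8, -0.2]
gripper_width: 52.8
grip_force: 0.0
t 19.025 pos [620.9 -61.3 297.6] rot [ 3.129 -0.     1.37 ] w 52.8 f 0.0
turn [ 0.013  0.001 -0.2  ] then cm [ -5.32 -19.37  -0.24] dist mm 200.8
[334.73058796 235.95495464]
```

View pics/fan.png

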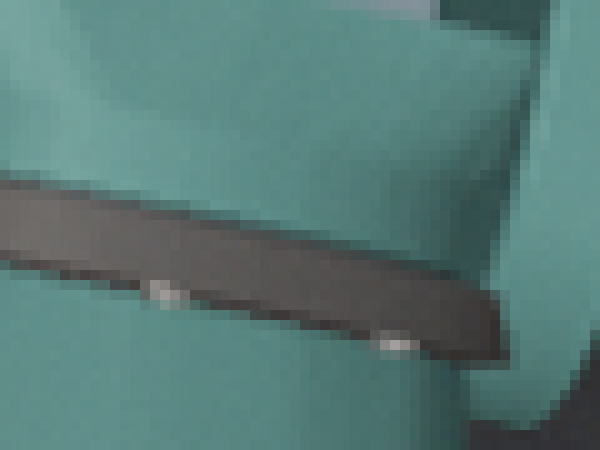

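The arm hides the fan here, so I'll crop the first top picture instead while moving towards it.

```bash
python3 -m handwheel '[[[0.65,0,0,0,0,0,-0.1],[0.65,0,0,0,0,0,-0.1],[0.65,-1,-3.9,0,0,0,0],[0.65,-1.1,-3.9,0,0,0,0],[0.65,-1.1,-3.9,0,0,0,0],[0.65,-1.1,-3.9,0,0,0,0],[0.65,-1,-3.8,0,0,0,0],[0.65,0,0,0,0,0,0],[0.65,0,0,0,0,0,0]]]'
python3 - <<'E'
import cv2
f=cv2.imread("pics/top0.png")[215:260,305:365]
a=cv2.resize(f,None,fx=10,fy=10,interpolation=cv2.INTER_NEAREST); cv2.imwrite("pics/fan2.png",a)
f=cv2.imread("pics/top0.png")
E
python3 go.py 427.2 -114.3 51 1.57
```

```text
clock: 20.2
position: [425.6, -113.8, 289.9]
tool_rot: [3.142, -0.0, 1.57]
ft_force: [-0.2, -0.7, -1.6]
gripper_width: 55.7
grip_force: 0.0
t 20.2 pos [ 425.6 -113.8  289.9] rot [ 3.142 -0.     1.57 ] w 55.7 f 0.0
turn [ 0. -0. -0.] then cm [-0.05  0.16  8.39] dist mm 83.9
```

View pics/fan2.png

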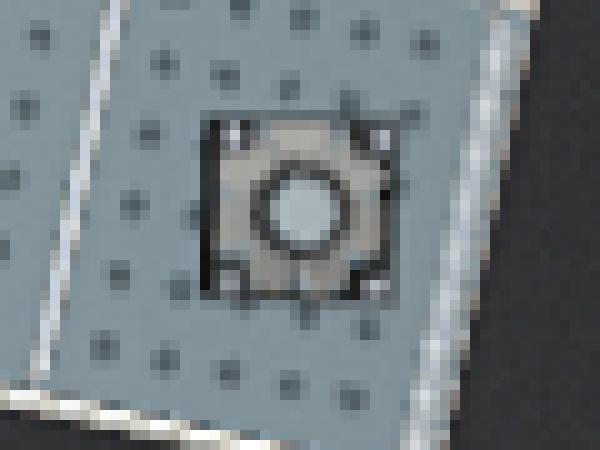

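The fan is square to the picture, with its hub at about (334.7,235.3), which gives a centre of about (428.6, −114.2). Picking it up.

```bash
python3 -m handwheel '[[[0.65,0,0.3,3,0,0,0],[0.65,0,0,3,0,0,0],[0.65,0,0,1.7,0,0,0],[0.65,0,0,0.7,0,0,0],[0.65,0,0,0,0,0,0]]]'; python3 -m handwheel '[[[0.3,0,0,0,0,0,0],[0.3,0,0,0,0,0,0],[0.3,0,0,0,0,0,0],[0.3,0,0,0,0,0,0],[0.3,0,0,0,0,0,0]]]' 30; python3 -m handwheel '[[[0.3,0,0,-0.5,0,0,0],[0.3,0,0,-2.5,0,0,0],[0.3,0,0,-3,0,0,0],[0.3,0,0,0,0,0,0]]]'; python3 go.py 603.5 -144.1 105 1.37
```

```text
clock: 20.82
position: [428.9, -113.7, 205.9]
tool_rot: [-3.141, -0.0, 1.57]
ft_force: [-0.1, 0.2, 0.8]
gripper_width: 55.6
grip_force: 0.0
clock: 21.45
position: [428.9, -114.1, 207.2]
tool_rot: [3.139, 0.001, 1.57]
ft_force: [1.2, 0.5, 6.0]
gripper_width: 39.1
grip_force: 31.9
clock: 21.95
position: [428.9, -114.2, 268.2]
tool_rot: [3.137, 0.002, 1.57]
ft_force: [0.4, -0.2, -0.3]
gripper_width: 39.4
grip_force: 31.2
t 21.95 pos [ 428.9 -114.2  268.2] rot [3.137e+00 2.000e-03 1.570e+00] w 39.4 f 31.2
turn [0.004 0.001 0.2  ] then cm [ 0.55 17.7   0.82] dist mm 177.3
```

```bash
python3 -m handwheel '[[[0.3,0,0,0,0,0,0.1],[0.3,0,0,0,0,0,0.1],[0.3,0.1,2.7,0,0,0,0],[0.3,0.2,4,0,0,0,0],[0.3,0.2,4,0,0,0,0],[0.3,0,4,0,0,0,0],[0.3,0,3,0,0,0,0],[0.3,0,0,0,0,0,0],[0.3,0,0,4,0,0,0],[0.3,0,0,2,0,0,0],[0.3,0,0,1.2,0,0,0],[0.3,0,0,0,0,0,0],[0.3,0,0,0,0,0,0]]]'; python3 go.py 603.5 -144.1 31.2 1.37
```

```text
clock: 23.58
position: [603.2, -144.5, 195.6]
tool_rot: [3.139, 0.0, 1.37]
ft_force: [-0.4, -0.2, -0.4]
gripper_width: 39.7
grip_force: 31.2
t 23.575 pos [ 603.2 -144.5  195.6] rot [3.139 0.    1.37 ] w 39.7 f 31.2
turn [ 0.002  0.    -0.   ] then cm [0.04 0.02 0.94] dist mm 9.4
```

```bash
python3 -m handwheel '[[[0.3,0,0,0.5,0,0,0],[0.3,0,0,0.3,0,0,0],[0.3,0,0,0.12,0,0,0],[0.3,0,0,0,0,0,0]]]'; python3 -m handwheel '[[[0.62,0,0,0,0,0,0],[0.62,0,0,0,0,0,0],[0.62,0,0,0,0,0,0],[0.62,0,0,-1,0,0,0],[0.62,0,0,-5,0,0,0],[0.62,0,0,-6,0,0,0],[0.62,0,0,-5,0,0,0],[0.62,-4,-3,0,0,0,0],[0.62,-4,-3,0,0,0,0],[0.62,-4,-3,0,0,0,0],[0.62,-4,-3,0,0,0,0],[0.62,-4,-3,0,0,0,0],[0.62,-4,-3,0,0,0,0],[0.62,-4,-3,0,0,0,0],[0.62,-4,-3,0,0,0,0],[0.62,0,0,0,0,0,0]]]'
python3 - <<'E'
from h import *
exec(open("m.py").read().split("hsv=")[0])
f=c["frame"];g=f[80:270,180:400].copy()
out=cv2.resize(g,None,fx=3,fy=3,interpolation=cv2.INTER_CUBIC)
for n,h in zip(["motor","gear","heatsink","fan"],[43,19,52,29]):
    p=(pix(c,[*bins[n],h])-[180,80]+.5)*3
    cv2.drawMarker(out,tuple(int(v) for v in p),(255,0,0),0,10,1)
cv2.imwrite("pics/end.png",out[:,:,::-1])
E
```

```text
clock: 24.08
position: [603.0, -144.4, 186.3]
tool_rot: [3.14, 0.0, 1.37]
ft_force: [-2.1, -0.1, 5.9]
gripper_width: 39.3
grip_force: 31.8
clock: 26.08
position: [301.5, -411.7, 355.8]
tool_rot: [3.141, 0.002, 1.364]
ft_force: [0.5, 0.4, -0.5]
gripper_width: 52.7
grip_force: 0.0
[[ 720.  132.]
 [ 703.   51.]
 [ 688.  -30.]
 [ 672. -112.]
 [ 656. -194.]] [[ 600.  153.]
 [ 584.   71.]
 [ 568.  -10.]
 [ 552.  -92.]
 [ 536. -174.]] [122. 121. 122. 122. 121.] [83. 83. 83. 83.]
row dir [0.19279537 0.98123898] -11.115964042634287 [627.81005664 -20.494473  ]
rackmid est [453.14951741  13.82310318]
```

View pics/end.png

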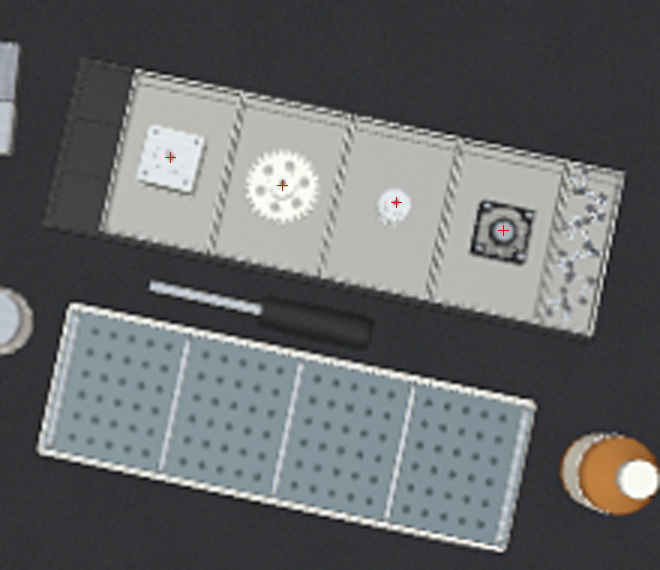

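All four parts sit flat in their bins, and the centres match the bin middles marked in red: motor (171,158), gear (282,185), heatsink (396,204) and fan (503,230). The bottle is still standing.

```bash
python3 -c "
from cell import order; print(order.sign_off())"
```

```text
the job is handed in; nothing more can be done
None
```

I moved all four parts to the middle of their bins in the same order, flat and upright, left the solvent bottle standing, and handed the job in after about 26 s of robot time; the hand-in gave no verdict.

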